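# Lock the turning disc with its bar

## Robot

A 7-joint arm with a two-finger parallel gripper is mounted at the origin on the work surface; the furniture and walls round the work are solid. World frame = base frame: x ahead of the robot, y to its left, z up, the work surface at z = 0. Lengths are in m, angles in rad, forces in N, time in s.
With the tool pointing down it reaches from about 0.4 to 0.85 m from the base axis. Payload 10.4 kg.
Tool frame: the origin (TCP) lies between the finger pads; the fingertips stand 22 mm ahead of it and the grasp point (between the pads) lies 3 mm ahead of it; z points along the fingers, y is the line along which they close (so a half turn about z gives the same grasp; the last joint's range is limited). The gripper opens to 85 mm and grips with 20 to 120 N. Pads are 22 mm wide; open, the fingers measure 114 mm over their backs; the gripper's body (76 mm by 85 mm) begins 54 mm behind the grasp point. The pads swing forward as they close: fully open they stand 13 mm farther back than shut.
Start: joints at [1.256, 0.332, -0.065, 1.46, 0.022, 1.35, -0.088], TCP at [0.18, -0.599, 0.253] pointing down, gripper open.
Joint ranges: [-2.6, 2.6], [-0.5, 2.12], [-1.47, 1.34], [0.16, 2.42], [-1.27, 4.41], [0.06, 2.06], [-2.6, 2.6]. Speed limits (rad/s): [2.22, 2.22, 2.79, 2.79, 3.14, 3.14, 3.14].

## Interface

Orientations are given as a unit quaternion [x, y, z, w].
In Python, from workcell import manip, camera, ticket, boxes_of, outline_of gives the robot as it stands.
- The arm moves only by the tool carry_out, never from a script. Its argument "deltas" is a list of rows, each a list of 5 numbers: the shift along the tool's x, y, z as a fraction of full scale, then the turn about the tool's z as a fraction of full scale, then the opening, from -1 (shut) to 1 (fully open), so that 0 is half open. In form: [[tx, ty, tz, spin, gripper], ...]. A call has 1 to 20 rows; each row is the pose to reach, as a shift and turn from the pose commanded when the call began, along the tool's axes at that moment; what a row does not reach only later rows make up. Full scale, the value 1, is 150 mm for a shift and 30 degrees for a turn. A row lasts 1/8 s, in which the tool goes at most 62.5 mm and 10.7 degrees, less where a joint would pass 70% of its speed; a pose out of reach is approached as far as the arm can. A call with a number of a shift or a turn outside -1 to 1 is refused whole. A call with a gripper value outside its range is refused whole. The fingers move at their own pace and stop on an object; "force" is the grip in N (left out, the last holds). Time passes only in rows, so rows that repeat a pose let the fingers close. It gives the time, the measured TCP pose, the force, the opening and the grip force at its end, in the units of the state.
- manip.get_obs(): the state, without advancing time (a new reading comes with each control period).
- camera(name): name is "side" or "top"; returns a dict with "img" (420x560x3 uint8, red, green, blue), "depth" (420x560 float32, m along the optical axis (not along the pixel's ray), 0 where there is no reading), "vertical_fov" (degrees; the focal length in pixels is half the picture's height over the tangent of half this angle, whatever the lens; pixels are square), "cx", "cy" (the principal point, pixels), "R" (3x3) and "t" (3): a world point X has camera coordinates R X + t. Camera axes: x right, y down, z forward; pixel columns grow to the right and rows downward; lengths in m; the calibration is good to about 2 mm. A picture is of the moment at which its call begins.
- ticket.hand_in(): hands the job in; it is judged then, once.
Trained networks look in a picture, given as the dict that the camera call returned (one of the last four; its "shot" number tells which), for a name from the list of things; names that differ only in an ending like _2 or _b are one class to them, and where a whole thing is asked for, a point or a joint stands for the part that bears it (a point fixed in the world has none). Each returns a list of dicts, best first, with "conf" (0 to 1); they miss things now and then, are a little off and sometimes report something else, mostly with a low value. They report only what shows in the picture. A call takes as long as a camera call. They do not tell look-alikes from the thing itself.
- boxes_of(query, picture): "position" ([x, y, z] in m, in world coordinates, good to about 4 mm: the middle of the surface that is visible of it).
- outline_of(query, picture): "region" (420x560 bool, what is visible of it).
The state is a dict: "clock": time; "joint_pos": joint angles; "joint_velocities": joint speeds; "tau": joint torques, N m; "position": TCP position; "ee_rot": TCP orientation; "ft_force": force on the tool from outside, world axes, zero at the start; "torque": the same for the moment, N m; "grip_width": opening from 0.0 (shut) to 1.0 (fully open); "grasp_force": force on a finger pad.
Only numpy, scipy, OpenCV 4.12 (cv2) and the standard library are available. Lean on these libraries where they do the work, as an engineer would, in place of code of your own. Each camera call takes 0.05 s, during which the arm holds its last target. There are 200 camera calls.

## Task

Lock the slotted disc on the plywood fixture: push its upright post round until the slot in the disc lines up with the steel bar, then push the bar by its upright tab through the slot until it is fully home against the end of the holder behind the disc. Do not lift the bar, take the hand away at the end, and leave the other things where they lie.

Things in the scene. Friction and masses are not known exactly. Their poses are not given: they have to be found in the camera images.
- fixture: Plywood board 300 x 124 x 18 mm, fixed to the bench, carrying in one line a channel with a loose bar, a slotted disc and an end holder (keeper). Origin: on the bench top (z = 0) under the disc's axis; +x is the way the bar must be pushed, z up. The board spans x -215 to +85 mm, y -62 to +62 mm.
- keeper_end (a point): Centre of the end wall of the open-topped aluminium keeper behind the disc: x = 63, y = 0, z = 38 mm in the fixture's frame. The bar's nose touches this wall when home. The keeper spans x 46 to 72 mm, is 42 mm wide outside, 26 mm inside, its top at z = 45 mm (small screw heads 47 mm).
- channel_mid (a point): On the floor (z = 30 mm) of the aluminium channel that guides the bar, halfway along it: x = -121, y = 0 mm in the fixture's frame. The channel runs from x = -196 to -46 mm, is 23 mm wide inside, 39 mm outside, with wall tops 42 mm above the bench.
- lock_disc (a joint): Angle (rad) of the dark steel disc about its upright axis, growing anticlockwise seen from above, range -0.15 to 3.29. At 0 and also at 3.14 its slot lies along the bar: either serves. It starts between 0.5 and 2.64, turns with light friction (0.06 N m, about 2 N at its post) and stays where it is left. The bar's tapered nose corrects a last error of up to about 0.1 rad.
- disc_slot (a point): Middle of the disc's slot, on the disc's axis (above the fixture's origin), 38 mm above the bench, turning with the disc: its x axis runs along the slot. The disc is 84 mm across, its flat top at z = 46 mm; one straight open-topped slot 25 mm wide runs right across its middle.
- post_top (a point): Top centre (z = 80 mm) of the upright steel post on the disc, by which it is pushed round: 16 mm diameter, a 20 mm collar up to z = 51 mm, 34 mm tall above the disc's top, 28.5 mm from the disc's axis, square to the slot. In the fixture's frame it stands on the -y side at joint 0, on the +x (keeper) side at 1.57, on the +y side at 3.14.
- lock_bar: Loose steel bar in the channel, 122 long, 20 wide, 16 mm high, 0.2 kg, slides with about 2 N. Origin: lower edge of its rear face, middle; x runs to the tapered nose, z up. Its tab (10 mm thick, 36 wide, top 80 mm above the bench) stands at the rear end; push on its rear face. The origin starts 172 to 192 mm before the disc's axis, and home is 59 mm before it.
- eraser: Blue and white eraser, 21 x 45 x 13 mm, loose on the board beside the channel, on the fixture's +y side; leave alone. Origin: centre of its underside.
- binder_clip: Black binder clip, 32 x 32 x 45 mm, loose on the board beside the channel on the fixture's -y side, about 28 mm clear of the bar's line; leave alone. Origin: centre of its underside.
- marker: Black felt marker, 18 x 135 x 20 mm, lying on the bench just left of the fixture; leave alone. Origin: centre of its underside.
- tape_roll: Orange roll of tape lying flat, 68 mm across, 12 mm high, on the bench to the right of the fixture; leave alone. Origin: centre of its underside.
- stapler: Red and black stapler, 34 x 126 x 44 mm, on the bench to the left of the fixture; leave alone. Origin: centre of its underside.
There are look-alikes about, which are no part of the job. What is shaped like the lock_bar but purple is not meant.

How it is judged:
On the way, in this order (a step that is already met when the one before it is completed fails the run):
1. the disc's slot is lined up with the bar (within 0.2 rad) while the bar is still outside the disc (angle between the x axis of disc_slot and the x axis of fixture, either way round below 0.2 rad and x of lock_bar in the frame of fixture below -0.158 m), for 0.2 s.
2. the bar is home: through the slot, its nose within 5 mm of the keeper's end wall (x of lock_bar in the frame of fixture above -0.064 m and y of lock_bar in the frame of fixture between -0.005 and 0.005 m and z of lock_bar in the frame of fixture below 0.034 m and angle between the x axis of lock_bar and the x axis of fixture, either way round below 0.08 rad and angle between the x axis of disc_slot and the x axis of fixture, either way round below 0.15 rad), for 0.2 s.
At the end, for the whole second after the job is handed in: the bar lies flat on the fixture's line through the disc's slot (within 5 mm sideways, not raised more than 4 mm), its nose within 5 mm of the keeper's end wall, the slot within 0.15 rad of the bar's line, all at rest (all of step 2 and linear speed of lock_bar below 0.01 m/s and velocity of joint lock_disc between -0.05 and 0.05 rad/s); the robot touches nothing.
It fails at once if the bar is lifted (8 mm) or tipped out of its channel (z of lock_bar in the frame of fixture above 0.038 m or angle between lock_bar's own z axis and vertical above 0.2 rad).
It fails at once if the eraser, binder clip, marker, roll of tape or stapler is moved by more than 25 mm (distance of any of eraser, binder_clip, marker, tape_roll, stapler from where it was at the start of the episode above 0.025 m).
It also fails if it takes over 45 s, if anything falls off the work surface, if the arm or the gripper's body presses on something with over 40 N, if the wrist force passes 120 N, or if a joint passes its speed limit or range.

## Working session

There is one attempt and no reset: what is moved stays moved. The work goes in short steps, Python scripts to look and compute and a tool call to move; the robot and the scene stay as the last step left them, time stands still between calls to the robot, and variables do not carry over. Pictures are saved under pics/ and viewed, at most 10 in all, crops included, and the job is handed in when it is done.

Besides the shell and the picture viewer there is one more tool, called by a JSON object that holds its "op" and its "data", one argument or row to a line. carry_out: Moves the arm, as the interface text tells. Its arguments: {"type":"object","properties":{"deltas":{"type":"array","items":{"type":"array","items":{"type":"number"}}},"force":{"type":"number"}},"required":["deltas"]}

```bash
mkdir -p pics
cat > h.py <<'E'
import numpy as np, cv2
from workcell import manip, camera, ticket, boxes_of, outline_of
def f(p): return 210/np.tan(np.radians(p["vertical_fov"])/2)
def pts(p,mask=None):
    d=p["depth"]; v,u=np.nonzero((d>0) if mask is None else (mask&(d>0))); z=d[v,u]
    c=np.stack([(u-p["cx"])/f(p)*z,(v-p["cy"])/f(p)*z,z],1)
    return (c-p["t"])@p["R"], u, v
def proj(p,X):
    c=np.atleast_2d(X)@p["R"].T+p["t"]; return c[:,:2]/c[:,2:]*f(p)+[p["cx"],p["cy"]]
def onz(p,u,v,z):
    r=np.array([(u-p["cx"])/f(p),(v-p["cy"])/f(p),1])@p["R"]; o=-p["R"].T@p["t"]
    return o+r*(z-o[2])/r[2]
E
python3 - <<'E'
from h import *
o=manip.get_obs(); print(o["position"],o["ee_rot"],o["clock"])
a=camera("top"); b=camera("side")
for n,p in(("top",a),("side",b)):
    cv2.imwrite(f"pics/{n}0.png",p["img"][:,:,::-1])
    for q in("fixture","lock_bar","lock_disc","post_top","keeper_end","binder_clip","eraser"):
        print(n,q,[(np.round(x["position"],3).tolist(),round(x["conf"],2),proj(p,x["position"]).round().tolist()) for x in boxes_of(q,p)[:3]])
E
```

```text
[ 0.17968849 -0.59825277  0.25252155] [ 9.89373345e-01  1.45395637e-01 -1.46531663e-04 -6.86776015e-04] 0.0
top fixture [([0.512, -0.139, 0.017], 0.59, [[275.0, 199.0]])]
top lock_bar [([0.514, -0.221, 0.046], 0.92, [[305.0, 197.0]]), ([0.413, -0.608, 0.016], 0.9, [[447.0, 235.0]])]
top lock_disc [([0.519, -0.095, 0.052], 0.66, [[259.0, 195.0]])]
top post_top [([0.515, -0.094, 0.05], 0.65, [[258.0, 197.0]])]
top keeper_end [([0.516, -0.143, 0.018], 0.58, [[277.0, 198.0]])]
top binder_clip []
top eraser []
side fixture [([0.483, -0.22, 0.017], 0.82, [[290.0, 219.0]])]
side lock_bar [([0.389, -0.62, 0.015], 0.57, [[368.0, 313.0]])]
side lock_disc [([0.484, -0.118, 0.03], 0.39, [[271.0, 202.0]])]
side post_top []
side keeper_end [([0.488, -0.219, 0.019], 0.73, [[291.0, 218.0]])]
side binder_clip [([0.484, -0.114, 0.032], 0.58, [[270.0, 201.0]]), ([0.488, -0.221, 0.016], 0.38, [[292.0, 220.0]])]
side eraser []
```

Run:
```python
import cv2,numpy as np
t=cv2.imread("pics/top0.png");s=cv2.imread("pics/side0.png")
cv2.imwrite("pics/top_crop.png",cv2.resize(t[140:260,200:360],(800,600),interpolation=cv2.INTER_CUBIC))
```

```text
(no output)
```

View pics/top0.png

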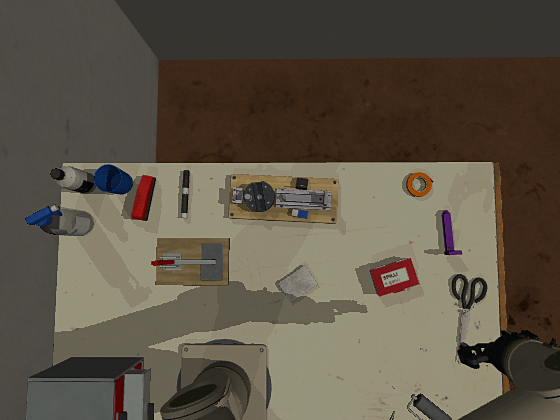

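View pics/top_crop.png

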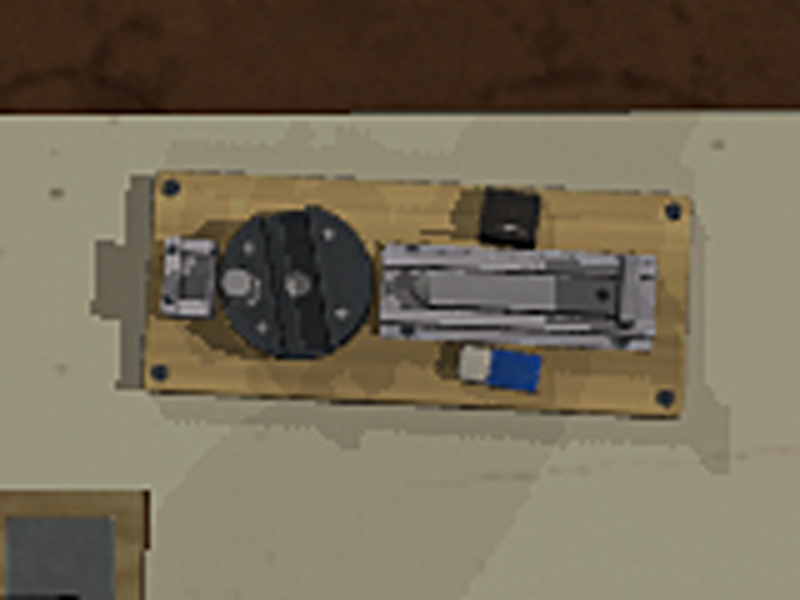

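View pics/side0.png

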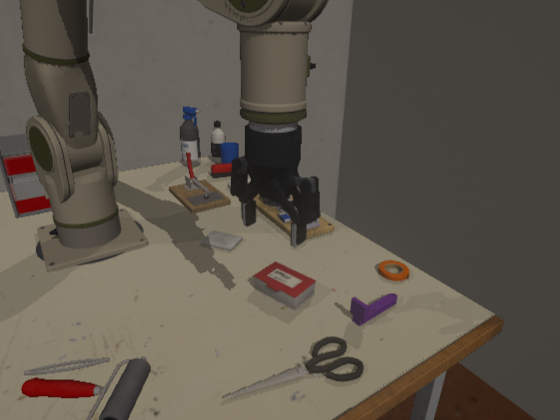

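The top view shows the fixture at about (285,198). The bar-like things are the steel bar at (305,197) and the purple one at (447,235). The steel bar in the channel is the right one, and the crop confirms it. The disc is at (259,196) with its post on the keeper side, so near 1.57 rad. The eraser is at (300,213) and the clip at (302,183).

```bash
cat >> h.py <<'E'
def cr(x,y): return (x+.5)/5-.5+200,(y+.5)/5-.5+140
E
python3 - <<'E'
from h import *
p=camera("top")
print("cam",-p["R"].T@p["t"],f(p))
L=lambda x,y,z: onz(p,*cr(x,y),z)
# board corners at z=18mm
C={k:L(*v,.018)[:2] for k,v in dict(nl=(155,172),fl=(692,195),nr=(146,390),fr=(682,416)).items()}
# fixture local: x 85 at image left; y? 
for k in C: print(k,C[k].round(4))
ux=(C['nl']+C['nr'])/2-(C['fl']+C['fr'])/2; print("len",np.linalg.norm(ux)); yaw=np.arctan2(ux[1],ux[0])
e=np.array([np.cos(yaw),np.sin(yaw)]);n=np.array([-e[1],e[0]])
org=sum(C.values())/4+e*.065
print("yaw",yaw,"org",org, "wid",np.linalg.norm(C['nl']-C['nr']))
for k,q,z in(("post",(237,283),.08),("axis",(298,284),.038),("keeperL",(163,275),.045),("barnose",(420,290),.046),("tabfront",(618,290),.08),("tabrear",(656,290),.08),("chanfront",(380,290),.042),("chanrear",(656,300),.042),("clip",(510,215),.05),("eraser",(500,368),.031)):
    w=L(*q,z)[:2]-org; print(k,(w@e).round(4),(w@n).round(4))
# depth check of tall things
P,u,v=pts(p); m=(P[:,2]>.06)&(P[:,2]<.1); w=P[:,:2]-org; x=w@e;y=w@n
m&=(abs(y)<.06)&(x>-.22)&(x<.09)
for a,b in((-.22,-.1),(-.05,.09)):
    k=m&(x>a)&(x<b); print(k.sum(),x[k].min(),x[k].max(),y[k].min(),y[k].max(),np.median(P[k,2]),x[k].mean(),y[k].mean())
E
```

```text
cam [ 0.37693882 -0.19998882  1.18348974] 423.2456009143624
nl [ 0.5823 -0.0131]
fl [ 0.5688 -0.3124]
nr [ 0.4602 -0.0097]
fr [ 0.4459 -0.3058]
len 0.29804333135599054
yaw 1.5240030823812563 org [ 0.51733964 -0.09531572] wid 0.122174455838692
post 0.028 0.0064
axis -0.0001 0.0005
keeperL 0.0729 -0.0002
barnose -0.0672 0.0017
tabfront -0.1722 0.001
tabrear -0.192 0.0
chanfront -0.0453 0.0023
chanrear -0.195 0.0008
clip -0.1139 -0.0408
eraser -0.1124 0.0408
64 -0.1827192303415874 -0.10725473869521548 -0.032205965178755055 0.018142363548557264 0.08041291097120846 -0.1735758597108289 -0.0008191242646193885
34 0.021130763857869345 0.03599357373320236 0.0005709319174680016 0.013913901821543546 0.0806685077212605 0.02803185281703246 0.00710715161333291
```

{"op": "carry_out", "data": {
  "deltas": [
    [0.4, -0.35, 0, 0, 0],
    [0.8, -0.69, 0, 0, 0],
    [0.8, -0.69, 0, 0, 0]
  ]
}}

```text
clock: 1.23
position: [0.2671, -0.4623, 0.2537]
ee_rot: [0.989, 0.147, 0.0, 0.0]
ft_force: [-0.2, 0.1, -0.2]
grip_width: 0.5
grasp_force: 0.0
```

{"op": "carry_out", "data": {
  "deltas": [
    [0.4, -0.35, 0, 0, 0],
    [0.8, -0.69, 0, 0, 0],
    [0.8, -0.69, 0, 0, 0]
  ]
}}

```text
clock: 1.6
position: [0.3519, -0.3284, 0.2537]
ee_rot: [0.989, 0.147, 0.0, 0.0]
ft_force: [0.2, -0.1, -0.1]
grip_width: 0.497
grasp_force: 0.0
```

{"op": "carry_out", "data": {
  "deltas": [
    [0.4, -0.35, 0, 0, 0],
    [0.8, -0.69, 0, 0, 0],
    [0.8, -0.69, 0, 0, 0]
  ]
}}

```text
clock: 1.98
position: [0.4368, -0.1945, 0.2537]
ee_rot: [0.989, 0.147, 0.0, 0.0]
ft_force: [-0.8, -0.4, 0.2]
grip_width: 0.496
grasp_force: 0.0
```

{"op": "carry_out", "data": {
  "deltas": [
    [0.3, -0.25, 0, 0.3, 0],
    [0.6, -0.5, 0, 0.6, -0.05],
    [0.74, -0.69, 0, 0.95, -0.05],
    [0.74, -0.69, 0, 0.95, -0.05]
  ]
}}

```text
clock: 2.48
position: [0.5126, -0.0629, 0.2535]
ee_rot: [0.995, -0.101, 0.0, -0.001]
ft_force: [-0.0, -0.6, 0.5]
grip_width: 0.474
grasp_force: 0.0
```

{"op": "carry_out", "data": {
  "deltas": [
    [0, 0, 0, 0.33, -0.05],
    [0, 0, 0, 0.66, -0.05],
    [0, 0, 0, 0.95, -0.05],
    [0, 0, 0, 0.95, -0.05]
  ]
}}

```text
clock: 2.98
position: [0.5115, -0.0677, 0.2534]
ee_rot: [0.939, -0.344, 0.0, 0.0]
ft_force: [-0.0, 0.0, -0.2]
grip_width: 0.479
grasp_force: 0.0
```

```bash
cat >> h.py <<'E'
from scipy.spatial.transform import Rotation as Ro
org=np.array([.5173,-.0953]); yaw=1.524
e=np.array([np.cos(yaw),np.sin(yaw)]);n=np.array([-e[1],e[0]])
def W(x,y): return org+x*e+y*n
def units(dw): # world delta -> tool units
    return (Ro.from_quat(manip.get_obs()["ee_rot"]).inv().apply(dw)/.15).round(3)
def fx(P): w=np.asarray(P)[...,:2]-org; return np.stack([w@e,w@n],-1)
def st():
    o=manip.get_obs(); R=Ro.from_quat(o["ee_rot"]).as_matrix(); print("t",o["clock"],"tcp",o["position"].round(4) if hasattr(o["position"],'round') else o["position"],"fx",fx(o["position"]).round(4),"yang",np.degrees(np.arctan2(R[1,1],R[0,1])).round(1),"F",np.round(o["ft_force"],1),"w",o["grip_width"]); return np.array(o["position"])
def post(p):
    P,u,v=pts(p); q=fx(P); m=(P[:,2]>.066)&(P[:,2]<.084)&(np.hypot(q[:,0],q[:,1])<.045); print("post n",m.sum(),q[m].mean(0).round(4) if m.sum() else '')
E
python3 - <<'E'
from h import *
c=st(); print(units(np.r_[W(.028,.007),.078]-c))
p=camera("top"); post(p); s=camera("side"); post(s)
cv2.imwrite("pics/a1.png",np.hstack([cv2.resize(x["img"][120:260,170:370],(400,280)) for x in(p,)]+[cv2.resize(s["img"][120:260,200:400],(400,280))])[:,:,::-1])
E
```

```text
t 2.975 tcp [ 0.5115 -0.0677  0.2534] fx [0.0273 0.007 ] yang -130.2 F [-0.   0.  -0.2] w 0.47907446000691106
[-0.003 -0.004  1.169]
post n 1 [0.0306 0.0135]
post n 28 [0.024  0.0082]
```

View pics/a1.png

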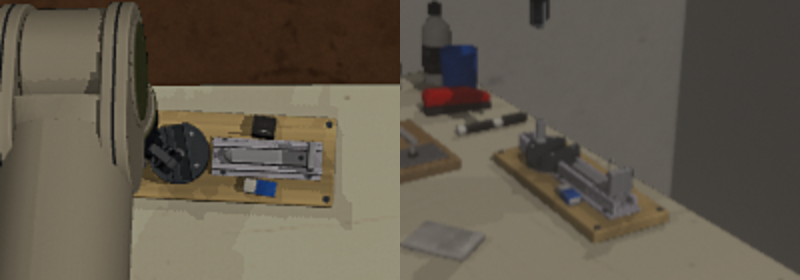

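The left half is the top view: the arm covers the keeper and the disc's slot shows near (175,150). The right half is the side view: the hand is above the post and the post is free at about (540,130). Next I go down over the post.

{"op": "carry_out", "data": {
  "deltas": [
    [0, 0, 0.33, 0, -0.05],
    [0, 0, 0.66, 0, -0.05],
    [0, 0, 0.95, 0, -0.05],
    [0, 0, 0.95, 0, -0.05]
  ]
}}

```text
clock: 3.58
position: [0.5097, -0.0667, 0.1084]
ee_rot: [0.939, -0.343, -0.003, 0.0]
ft_force: [0.1, -0.6, 1.8]
grip_width: 0.473
grasp_force: 0.0
```

{"op": "carry_out", "data": {
  "deltas": [
    [0, 0, 0.1, 0, -0.05],
    [0, 0, 0.22, 0, -0.05],
    [0, 0, 0.22, 0, -0.3],
    [0, 0, 0.22, 0, -0.5],
    [0, 0, 0.22, 0, -0.5],
    [0, 0, 0.22, 0, -0.5]
  ],
  "force": 20
}}

```text
clock: 4.32
position: [0.512, -0.0666, 0.0782]
ee_rot: [0.939, -0.344, 0.0, 0.0]
ft_force: [0.9, 0.6, -0.1]
grip_width: 0.254
grasp_force: 0.0
```

Run:
```python
from h import *
c=st(); post(camera("side"))
for a in np.linspace(.245,np.pi/2,8): print(units(np.r_[W(.0285*np.cos(a),.0285*np.sin(a)),c[2]]-c))
```

```text
t 4.325 tcp [ 0.512  -0.0666  0.0782] fx [0.0284 0.0066] yang -130.3 F [ 0.9  0.6 -0.1] w 0.25369083207167575
post n 49 [0.0152 0.0134]
[ 0.001  0.005 -0.   ]
[-0.018  0.035 -0.   ]
[-0.032  0.069 -0.   ]
[-0.039  0.104 -0.   ]
[-0.039  0.14  -0.   ]
[-0.032  0.175 -0.   ]
[-0.019  0.209 -0.   ]
[-0.     0.239 -0.   ]
```

{"op": "carry_out", "data": {
  "deltas": [
    [-0.02, 0.035, 0, 0, -0.5],
    [-0.03, 0.07, 0, 0, -0.5],
    [-0.04, 0.105, 0, 0, -0.5],
    [-0.04, 0.14, 0, 0, -0.5],
    [-0.03, 0.175, 0, 0, -0.5],
    [-0.02, 0.21, 0, 0, -0.5],
    [0, 0.24, 0, 0, -0.5],
    [0, 0.25, 0, 0, -0.5],
    [0, 0.25, 0, 0, -0.5]
  ]
}}

```text
clock: 5.5
position: [0.4877, -0.0959, 0.0779]
ee_rot: [0.939, -0.345, 0.0, 0.0]
ft_force: [1.6, -0.4, 0.0]
grip_width: 0.249
grasp_force: 0.3
```

Run:
```python
from h import *
st(); post(camera("side"))
p=camera("top"); cv2.imwrite("pics/a2.png",cv2.resize(p["img"][150:250,210:350],(700,500),interpolation=2)[:,:,::-1])
```

```text
t 5.5 tcp [ 0.4877 -0.0959  0.0779] fx [-0.002   0.0296] yang -130.3 F [ 1.6 -0.4  0. ] w 0.24943730422981067
post n 18 [-0.0138  0.0268]
```

View pics/a2.png

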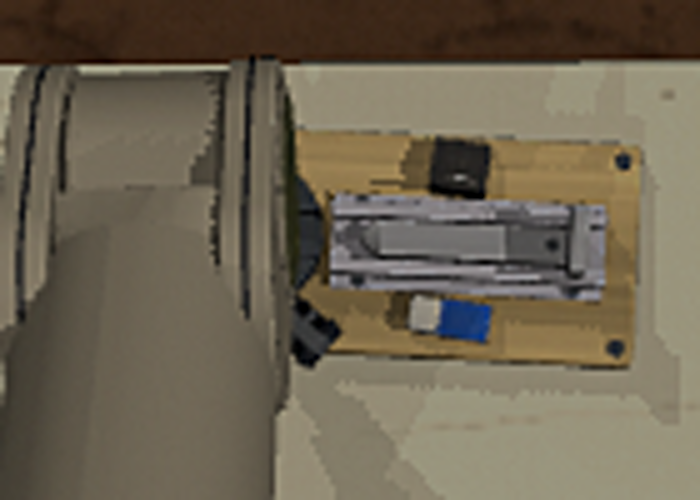

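The top view shows the bar (540,240) unmoved, with the eraser (450,318) and clip (462,165) in place. The arm covers the disc. I lift off and go to a point behind the tab, then check the disc from there.

{"op": "carry_out", "data": {
  "deltas": [
    [0, 0, 0, 0, -0.2],
    [0, 0, 0, 0, -0.2],
    [0, 0, -0.3, 0, -0.2],
    [0, 0, -0.6, 0, -0.5],
    [0, 0, -0.7, 0, -1],
    [0, 0, -0.7, 0, -1]
  ]
}}

```text
clock: 6.35
position: [0.4879, -0.0954, 0.1832]
ee_rot: [0.939, -0.344, 0.001, 0.0]
ft_force: [-0.1, 0.3, -0.5]
grip_width: 0.001
grasp_force: 0.0
```

{"op": "carry_out", "data": {
  "deltas": [
    [0, 0, 0, 0.33, -1],
    [0, 0, 0, 0.66, -1],
    [0, 0, 0, 0.99, -1],
    [0, 0, 0, 0.99, -1]
  ]
}}

```text
clock: 6.85
position: [0.4837, -0.0995, 0.1705]
ee_rot: [0.851, -0.524, -0.01, 0.01]
ft_force: [-0.4, 0.2, -0.1]
grip_width: 0.003
grasp_force: 0.0
```

{"op": "carry_out", "data": {
  "deltas": [
    [0, 0, 0, 0.33, -1],
    [0, 0, 0, 0.66, -1],
    [0, 0, 0, 0.76, -1],
    [0, 0, 0, 0.76, -1]
  ]
}}

```text
clock: 7.35
position: [0.477, -0.1022, 0.1468]
ee_rot: [0.797, -0.602, -0.041, 0.022]
ft_force: [-0.7, 0.4, -1.6]
grip_width: 0.001
grasp_force: 0.0
```

Run:
```python
from h import *
c=st(); print(np.round(manip.get_obs()["joint_pos"],2),units(np.r_[W(-.225,0),c[2]]-c)); post(camera("side"))
```

```text
t 7.35 tcp [ 0.477  -0.1022  0.1468] fx [-0.0088  0.0399] yang -164.0 F [-0.7  0.4 -1.6] w 0.0009688110281218326
[-0.6   0.23  0.81  1.91 -0.18  1.17 -2.58] [ 1.45  0.21 -0.04]
post n 31 [-0.0038  0.0308]
```

The last joint is at its limit, so I spin back and push with the closing axis along the line instead.

{"op": "carry_out", "data": {
  "deltas": [
    [0, 0, 0, -0.33, -1],
    [0, 0, 0, -0.66, -1],
    [0, 0, 0, -1, -1],
    [0, 0, 0, -1, -1]
  ]
}}

```text
clock: 7.9
position: [0.4777, -0.102, 0.1475]
ee_rot: [0.926, -0.374, -0.045, 0.01]
ft_force: [0.1, -0.6, -0.5]
grip_width: -0.002
grasp_force: 0.0
```

{"op": "carry_out", "data": {
  "deltas": [
    [0, 0, 0, -0.33, -1],
    [0, 0, 0, -0.66, -1],
    [0, 0, 0, -1, -1],
    [0, 0, 0, -1, -1]
  ]
}}

```text
clock: 8.4
position: [0.478, -0.1021, 0.1479]
ee_rot: [0.991, -0.123, -0.046, -0.002]
ft_force: [-0.1, -0.7, -0.4]
grip_width: -0.001
grasp_force: 0.0
```

{"op": "carry_out", "data": {
  "deltas": [
    [0, 0, 0, -0.33, -1],
    [0, 0, 0, -0.66, -1],
    [0, 0, 0, -1, -1],
    [0, 0, 0, -1, -1]
  ]
}}

```text
clock: 8.9
position: [0.4782, -0.102, 0.1482]
ee_rot: [0.99, 0.136, -0.043, -0.014]
ft_force: [-0.2, 0.6, -0.2]
grip_width: 0.003
grasp_force: 0.0
```

Run:
```python
from h import *
c=st(); print(np.round(manip.get_obs()["joint_pos"],2),units(np.r_[W(-.225,0),.19]-c)); post(camera("side"))
```

```text
t 8.9 tcp [ 0.4782 -0.102   0.1482] fx [-0.0086  0.0388] yang -74.4 F [-0.2  0.6 -0.2] w 0.0032037271059201875
[-0.41  0.2   0.59  1.9  -0.12  1.17 -1.07] [-0.234  1.439 -0.318]
post n 32 [-0.0038  0.0306]
```

{"op": "carry_out", "data": {
  "deltas": [
    [-0.05, 0.2, -0.3, 0, -1],
    [-0.12, 0.5, -0.35, 0, -1],
    [-0.16, 0.9, -0.35, 0, -1],
    [-0.16, 0.9, -0.35, 0, -1]
  ]
}}

```text
clock: 9.45
position: [0.4961, -0.244, 0.197]
ee_rot: [0.99, 0.133, -0.044, -0.013]
ft_force: [-1.3, 0.3, 0.2]
grip_width: 0.002
grasp_force: 0.0
```

{"op": "carry_out", "data": {
  "deltas": [
    [-0.03, 0.2, 0, 0.3, -1],
    [-0.07, 0.54, 0, 0.61, -1],
    [-0.07, 0.54, 0, 0.61, -1]
  ]
}}

```text
clock: 9.82
position: [0.5084, -0.3228, 0.1942]
ee_rot: [0.999, -0.025, -0.046, -0.006]
ft_force: [0.2, 1.3, 0.3]
grip_width: -0.0
grasp_force: 0.0
```

Run:
```python
from h import *
c=st(); R=Ro.from_quat(manip.get_obs()["ee_rot"]).as_matrix(); print(R[:,2].round(3),"z in fx",R[:2,2]@e,R[:2,2]@n,np.round(manip.get_obs()["joint_pos"],2)); print(units(np.r_[W(-.217,0),.074]-c)); post(camera("side"))
p=camera("top");post(p)
P,u,v=pts(p); q=fx(P); m=(P[:,2]>.07)&(P[:,2]<.084)&(abs(q[:,1])<.02)&(q[:,0]<-.1)&(q[:,0]>-.22); print("tab",m.sum(),q[m].min(0),q[m].max(0)) if m.any() else 0
cv2.imwrite("pics/a3.png",cv2.resize(p["img"][140:260,200:360],(800,600),interpolation=2)[:,:,::-1])
```

```text
t 9.825 tcp [ 0.5084 -0.3228  0.1942] fx [-0.2276 -0.0018] yang -92.9 F [0.2 1.3 0.3] w -0.0003606187632401741
[-0.091  0.014 -0.996] z in fx 0.010116492060087466 0.09179391416028854 [-0.09  0.46  0.75  1.56 -0.27  1.33 -0.92]
[ 0.061 -0.063  0.8  ]
post n 32 [-0.0036  0.0306]
post n 32 [0.0003 0.0286]
```

View pics/a3.png

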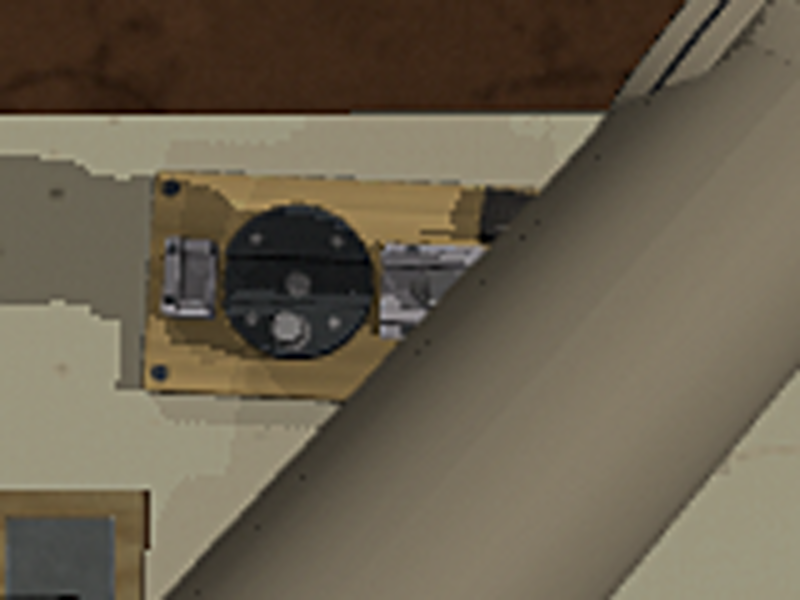

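The disc's slot is along the line: it runs from (228,270) to (375,275), and the post is at (290,325), about 3.13 rad. The keeper is at (190,278). Now I go down behind the tab.

{"op": "carry_out", "data": {
  "deltas": [
    [0.02, -0.02, 0.3, 0, -1],
    [0.04, -0.04, 0.55, 0, -1],
    [0.06, -0.06, 0.8, 0, -1],
    [0.06, -0.06, 0.8, 0, -1],
    [0.06, -0.06, 0.8, 0, -1]
  ]
}}

```text
clock: 10.55
position: [0.5089, -0.309, 0.0763]
ee_rot: [0.999, -0.019, -0.044, -0.007]
ft_force: [-0.1, 0.3, 0.8]
grip_width: -0.002
grasp_force: 0.0
```

Run:
```python
from h import *
c=st(); 
for x in(-.195,-.18,-.1,-.075): print(x,units(np.r_[W(x,-.001),c[2]]-c))
s=camera("side"); p=camera("top"); post(p)
cv2.imwrite("pics/a4.png",cv2.resize(s["img"][130:270,220:400],(720,560),interpolation=2)[:,:,::-1])
```

```text
t 10.55 tcp [ 0.5089 -0.309   0.0763] fx [-0.2138 -0.0016] yang -92.2 F [-0.1  0.3  0.8] w -0.0017645538889056677
-0.195 [-0.003 -0.126  0.002]
-0.18 [-0.002 -0.226  0.003]
-0.1 [ 0.002 -0.759  0.009]
-0.075 [ 0.004 -0.926  0.011]
post n 31 [0.0002 0.0285]
```

View pics/a4.png

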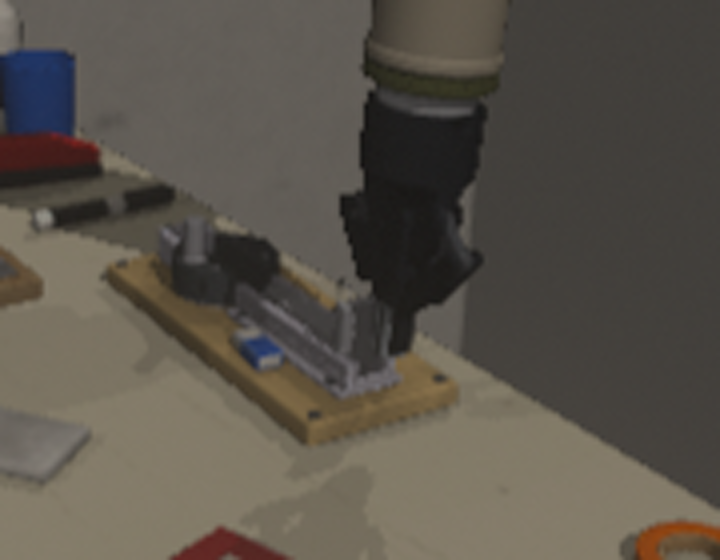

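The side crop shows the fingertips (400,335) standing behind the upright tab (365,330), with the eraser (255,350) clear. I start a gentle push.

{"op": "carry_out", "data": {
  "deltas": [
    [0, -0.06, 0, 0, -1],
    [0, -0.12, 0, 0, -1],
    [0, -0.18, 0, 0, -1],
    [0, -0.24, 0, 0, -1],
    [0, -0.3, 0, 0, -1],
    [0, -0.36, 0, 0, -1],
    [0, -0.4, 0, 0, -1]
  ]
}}

```text
clock: 11.52
position: [0.5105, -0.2485, 0.0753]
ee_rot: [0.999, -0.019, -0.045, -0.007]
ft_force: [0.2, -1.9, 0.4]
grip_width: 0.004
grasp_force: 0.7
```

```bash
cat >> h.py <<'E'
def tab(p):
    P,u,v=pts(p); q=fx(P)
    hsv=cv2.cvtColor(p["img"],cv2.COLOR_RGB2HSV)[v,u,2]
    m=(P[:,2]>.072)&(P[:,2]<.084)&(abs(q[:,1])<.018)&(q[:,0]<-.03)&(q[:,0]>-.2)&(hsv>75)
    print("tab",m.sum(),np.percentile(q[m,0],[5,50,95]).round(4) if m.any() else '')
E
python3 - <<'E'
from h import *
c=st(); s=camera("side");p=camera("top"); post(p); tab(s);tab(p)
for x in(-.1,-.08,-.075): print(x,units(np.r_[W(x,-.001),c[2]]-c))
E
```

```text
t 11.525 tcp [ 0.5105 -0.2485  0.0753] fx [-0.1533 -0.0003] yang -92.2 F [ 0.2 -1.9  0.4] w 0.004350793336163429
post n 0 
tab 16 [-0.1605 -0.1363 -0.1313]
tab 0 
-0.1 [ 0.008 -0.355  0.004]
-0.08 [ 0.009 -0.489  0.006]
-0.075 [ 0.009 -0.522  0.006]
```

{"op": "carry_out", "data": {
  "deltas": [
    [0, -0.06, 0, 0, -1],
    [0, -0.12, 0, 0, -1],
    [0, -0.18, 0, 0, -1],
    [0, -0.24, 0, 0, -1],
    [0, -0.3, 0, 0, -1],
    [0, -0.36, 0, 0, -1],
    [0, -0.42, 0, 0, -1],
    [0, -0.44, 0, 0, -1]
  ]
}}

```text
clock: 12.62
position: [0.5131, -0.1825, 0.0762]
ee_rot: [0.999, -0.019, -0.045, -0.007]
ft_force: [-0.2, -0.8, -0.6]
grip_width: -0.003
grasp_force: 0.4
```

Run:
```python
from h import *
c=st(); s=camera("side");tab(s)
for x in(-.08,-.075,-.07): print(x,units(np.r_[W(x,-.001),c[2]]-c))
```

```text
t 12.625 tcp [ 0.5131 -0.1825  0.0762] fx [-0.0873  0.0001] yang -92.2 F [-0.2 -0.8 -0.6] w -0.0028853698378932587
tab 6 [-0.088  -0.073  -0.0721]
-0.08 [ 0.008 -0.049 -0.   ]
-0.075 [ 0.008 -0.082  0.   ]
-0.07 [ 0.009 -0.115  0.001]
```

{"op": "carry_out", "data": {
  "deltas": [
    [0, -0.02, 0, 0, -1],
    [0, -0.04, 0, 0, -1],
    [0, -0.06, 0, 0, -1],
    [0, -0.07, 0, 0, -1]
  ]
}}

```text
clock: 13.18
position: [0.5134, -0.1727, 0.0764]
ee_rot: [0.999, -0.019, -0.045, -0.007]
ft_force: [-0.1, -0.1, -0.2]
grip_width: -0.0
grasp_force: 0.4
```

{"op": "carry_out", "data": {
  "deltas": [
    [0, -0.01, 0, 0, -1],
    [0, -0.015, 0, 0, -1]
  ]
}}

```text
clock: 13.42
position: [0.5135, -0.1706, 0.0764]
ee_rot: [0.999, -0.019, -0.045, -0.007]
ft_force: [-0.3, -0.7, -1.0]
grip_width: -0.001
grasp_force: 0.4
```

{"op": "carry_out", "data": {
  "deltas": [
    [0, -0.01, 0, 0, -1],
    [0, -0.02, 0, 0, -1]
  ]
}}

```text
clock: 13.68
position: [0.5136, -0.1676, 0.0765]
ee_rot: [0.999, -0.019, -0.045, -0.007]
ft_force: [0.8, -0.5, -0.2]
grip_width: 0.005
grasp_force: 0.4
```

{"op": "carry_out", "data": {
  "deltas": [
    [0, -0.01, 0, 0, -1],
    [0, -0.02, 0, 0, -1]
  ]
}}

```text
clock: 13.92
position: [0.5138, -0.1669, 0.077]
ee_rot: [0.999, -0.02, -0.044, -0.006]
ft_force: [-0.3, -11.2, 2.2]
grip_width: 0.002
grasp_force: 5.7
```

The force rose to 11 N at the expected spot, so the bar should be home. I back off and look.

{"op": "carry_out", "data": {
  "deltas": [
    [0, 0.1, 0, 0, -1],
    [0, 0.25, 0, 0, -1],
    [0, 0.3, -0.2, 0, -1],
    [0, 0.6, -0.6, 0, -1],
    [0, 0.95, -0.9, 0, -1],
    [0, 0.95, -0.95, 0, -1]
  ]
}}

```text
clock: 14.68
position: [0.5202, -0.3133, 0.2193]
ee_rot: [0.999, -0.021, -0.044, -0.006]
ft_force: [-0.3, 0.6, -0.8]
grip_width: -0.001
grasp_force: 0.0
```

Run:
```python
from h import *
st(); s=camera("side");p=camera("top");tab(s);tab(p);post(p)
cv2.imwrite("pics/a5.png",cv2.resize(p["img"][140:260,200:360],(800,600),interpolation=2)[:,:,::-1])
```

```text
t 14.675 tcp [ 0.5202 -0.3133  0.2193] fx [-0.2177 -0.0131] yang -92.5 F [-0.3  0.6 -0.8] w -0.000882988892784384
tab 29 [-0.0612 -0.0578 -0.0542]
tab 26 [-0.0562 -0.0533 -0.0489]
post n 31 [0.0003 0.0286]
```

View pics/a5.png

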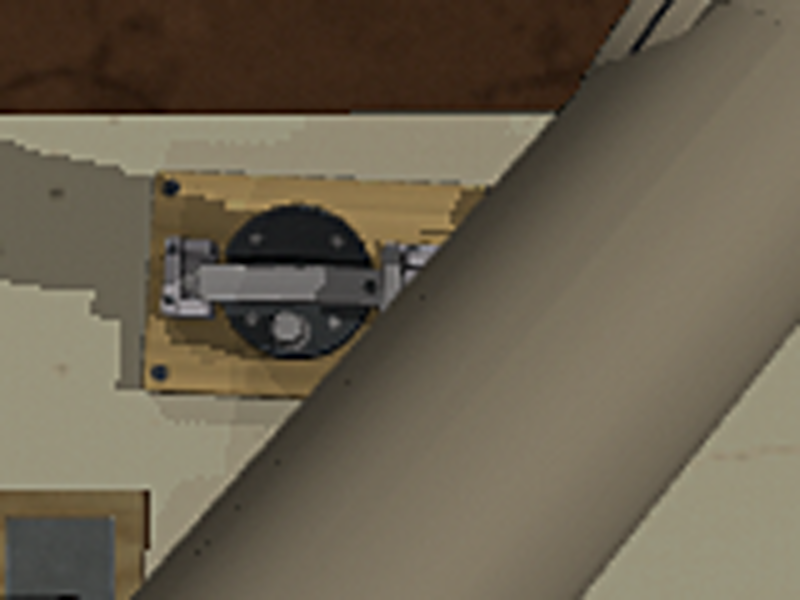

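The bar runs through the slot into the keeper, nose at (180,280). The tab's middle is at x ≈ -0.054 m, so its rear face is at about -0.059 m, which is home.

```bash
python3 -c "
from workcell import ticket; print(ticket.hand_in())"
```

```text
the job is handed in; nothing more can be done
None
```

The job is handed in, with no verdict returned: the disc's slot is lined up with the bar (about 3.13 rad), the bar is home against the keeper, the hand is clear, and I saw nothing else moved (only the fixture was in my last picture).

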